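# Gauge the plate gap of a contact grill

## Robot

A 6-joint arm with a two-finger parallel gripper is mounted at the origin on a cart in front of the work surface, level with it; the furniture and walls round the work are solid. World frame = base frame: x ahead of the robot, y to its left, z up, the work surface at z = 0. Lengths are in mm, angles in rad, forces in N, time in s.
With the tool pointing down it reaches from about 200 to 875 mm from the base axis. Payload 3.4 kg.
Tool frame: the origin (TCP) lies midway between the tips of the shut fingers; the grasp point (between the pads) lies 19 mm behind it; z points along the fingers, y is the line along which they close (so a half turn about z gives the same grasp; the last joint's range is limited). The gripper opens to 94 mm and grips with 3 to 60 N. Pads are 16 mm wide; open, the fingers measure 119 mm over their backs; the gripper's body (75 mm by 177 mm) begins 78 mm behind the grasp point.
Start: joints at [0.997, 0.276, 1.505, -0, 1.361, -0.121], TCP at [251.576, 517.083, 205.493] pointing down, gripper open.
Joint ranges: [-2.89, 2.89], [-0.75, 2.08], [0.22, 2.7], [-1.18, 4.32], [0.11, 2.71], [-2.7, 2.7]. Speed limits (rad/s): [2.57, 2.57, 3.14, 3.14, 3.14, 3.14].

## Interface

Orientations are given as a rotation vector (axis times angle).
In Python, from station import r gives the robot as it stands.
- The arm moves only by the shell command python3 inch.py FILE [FORCE], which reads ROWS from the file FILE. ROWS is a JSON object whose key "ticks" holds a list of rows, 1 to 8 of them, each of 7 numbers: the finger opening in mm, then dx, dy, dz in normalised numbers (1 is 800 mm), then a rotation vector rx, ry, rz in fractions of the full range, 1 being 4 rad; each row is the pose to reach, as a shift and turn from the pose commanded when the command began, along the tool's axes at that moment; what a row does not reach only later rows make up. A row lasts 1/12 s, in which the tool goes at most 41.7 mm and 0.125 rad, less where a joint would pass 70% of its speed; a pose out of reach is approached as far as the arm can. The fingers move at their own pace and stop on an object; FORCE is the grip in N (left out, the last holds). Time passes only in rows, so rows that do not move let the fingers close. It prints the time, the measured TCP pose, the force, the opening and the grip force at its end. A shift or turn number past 1, either way, is cut back to 1. Input that does not fit is refused with a message, and nothing moves.
- r.get_obs(): the state, without advancing time (a new reading comes with each control period).
- r.get_image(name): name is "side" or "top" or "wrist"; returns a dict with "image" (400x640x3 uint8, red, green, blue), "range_z" (400x640 float32, mm along the optical axis (not along the pixel's ray), 0 where there is no reading), "fov_y" (degrees; the focal length in pixels is half the picture's height over the tangent of half this angle, whatever the lens; pixels are square), "cx", "cy" (the principal point, pixels), "origin" and "rotation" of the camera in the world. Camera axes: x right, y down, z forward; pixel columns grow to the right and rows downward; lengths in mm; the calibration is good to about 2 mm. A picture is of the moment at which its call begins.
- r.sign_off(): hands the job in; it is judged then, once.
The state is a dict: "t": time; "joint_pos": joint angles; "qd": joint speeds; "joint_torque": joint torques, N m; "tcp_pos": TCP position; "eef_rot": TCP orientation; "force": force on the tool from outside, world axes, zero at the start; "torque": the same for the moment, N m; "grip_width": finger opening in mm; "grip_force": force on a finger pad.
Only numpy, scipy, OpenCV 4.12 (cv2) and the standard library are available. Lean on these libraries where they do the work, as an engineer would, in place of code of your own. Each camera call takes 0.05 s, during which the arm holds its last target. There are 200 camera calls.

## Task

Check the plate gap of the contact grill: take the wedge gauge with the red grip out of the utensil tray, lay its flat underside on the front lip of the grill's lower plate and slide it straight in, thin end first, at the middle of the front, until it drags snugly between the two plates. Stop there without jacking up the sprung upper plate, and finish holding it: still gripped, flat and motionless at that depth, so that I can read it. Leave the other utensils in the tray and do not shift the lemon, garlic or mug.

Things in the scene. Friction and masses are not known exactly. Their poses are not given: they have to be found in the camera images.
- gauge: wedge gauge, 80 g: steel blade 100 mm long, 14 mm wide, with dark graduation lines, on a red grip 60 mm long, 14 wide, 18 tall; flat underside throughout. Origin on the underside, +x to the thin end, +z up: blade from x = -20 to +80 mm, thickness growing evenly from 2 mm at the tip to 7 mm at the grip; grip from x = -80 to -20 mm. Starts flat on the tray floor
- gauge_tip (a point): middle of the gauge's thin end, on the underside (80 mm ahead of its origin)
- gauge_grip (a point): middle of the red grip, 12 mm above the underside, 50 mm behind the gauge's origin; grasp across the 14 mm width (along the gauge's y)
- tray: white open utensil tray, fixed, 235 x 220 x 36 mm, walls 4 mm; origin under its centre, inner floor 4 mm above the worktop. Gauge, teaspoon and fork lie along its x in lanes 56 mm apart, in any order, the gauge's thin end towards tray +x; a marker and a clothes peg lie between the lanes on the tray +x side, beside the gauge's blade, clear of its red grip
- grill: contact grill, steel and black, fixed: base 250 x 240 mm; origin on the worktop under its centre, front (dial, lip) to its own -x, so the gauge goes in along grill +x. Top of the smooth dark lower plate 58 mm above the worktop, its front edge flush with the base front at x = -125 mm. The head above it begins at x = -97 mm and reaches 145 mm high (handle bar)
- gap_front (a point): middle of the gap's mouth: on the lower plate's top, straight under the upper plate's front edge, 30 mm behind the lower plate's front edge; the bare lip in front of it is where the gauge is laid down
- upper_plate: dark upper plate, 190 x 208 x 13 mm, origin mid-underside, level; the gap is 3.5 to 5.5 mm, different each time, so the gauge goes in 30 to 70 mm past the mouth before it touches both plates. On pre-tensioned springs: it stays down until pushed up with about 7 N, then yields 1 mm per 3 N. Snug is when the gauge resists the push with some 5 to 10 N (loose it slides with 1 to 2 N)
- teaspoon: teaspoon with a purple handle, 133 mm long, in the tray
- cake_fork: steel cake fork, 152 mm long, in the tray
- marker: white and green marker, 135 mm long, in the tray
- clothes_peg: wooden clothes peg, 72 mm long, in the tray
- lemon: lemon, 78 x 55 x 56 mm, on the worktop between grill and wall
- garlic: garlic bulb, 60 x 57 x 58 mm, on the worktop
- mug: patterned mug, 78 mm across, 90 mm tall, on the worktop at the back

How it is judged:
By the outcome, as a careful person would: the job done as asked, in the order asked, and still so for the second after the job is handed in, while the arm keeps its last pose, push and grip.
It also fails if it takes over 64 s, if anything falls off the work surface, if the arm or the gripper's body presses on something with over 40 N, if the wrist force passes 120 N, or if a joint passes its speed limit or range.

## Working session

There is one attempt and no reset: what is moved stays moved. The work goes in short steps, Python scripts to look and compute and a shell command to move; the robot and the scene stay as the last step left them, time stands still between calls to the robot, and variables do not carry over. Pictures are saved under pics/ and viewed, at most 10 in all, crops included, and the job is handed in when it is done.

```bash
ls; mkdir -p pics
cat > h.py <<'E'
import numpy as np, cv2
from station import r
def snap(n,f=None):
    d=r.get_image(n)
    np.savez('/tmp/%s.npz'%n,**d)
    if f: cv2.imwrite('pics/'+f,d['image'][:,:,::-1])
    return d
def pts(d):
    h,w=d['range_z'].shape; f=h/2/np.tan(np.radians(d['fov_y'])/2)
    v,u=np.mgrid[:h,:w]; z=d['range_z']
    c=np.stack([(u-d['cx'])/f*z,(v-d['cy'])/f*z,z],-1)
    return c@np.array(d['rotation']).T+np.array(d['origin'])
E
python3 - <<'E'
from h import *
d=snap('top','top1.png'); s=snap('side','side1.png')
for k in (d,s): print(k['origin'],k['rotation'],k['fov_y'])
o=r.get_obs(); print(o['t'],o['tcp_pos'],o['eef_rot'],o['force'])
E
```

```text
inch.py
pics
station.py
[ 363.81763265   49.92828246 1050.24436788] [-2.08703464  2.12327363 -0.23069238] 52.3955037697919
[292.09368584 968.40604125 492.84916676] [-0.34899046  2.44459349 -1.62278733] 42.164303313531654
0.1 [251.30953445 516.62658865 204.72474334] [-7.05113110e-01 -3.06093195e+00  2.31323843e-03] [-0.37887059 -0.19618609 -0.64247559]
```

View pics/top1.png

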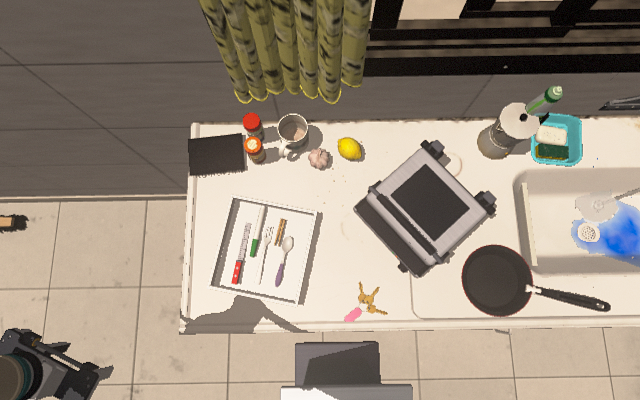

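View pics/side1.png

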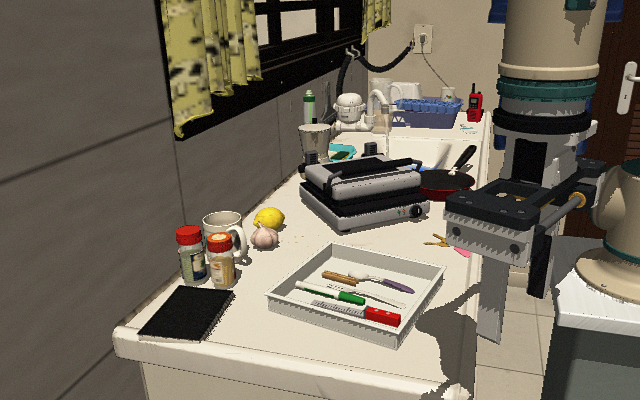

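The top view shows the gauge in the tray's left lane: red grip at about (238,272), thin end at about (247,225). The grill is turned about 45°, with its dark front lip running from (358,207) to (418,272). In the side view the dial is at (415,210).

```bash
cat >> h.py <<'E'
_p=pts
def pts(d):
    d=dict(d); d['rotation']=cv2.Rodrigues(np.array(d['rotation'],float))[0] if np.size(d['rotation'])==3 else d['rotation']
    return _p(d)
E
python3 - <<'E'
from h import *
d=dict(np.load('/tmp/top.npz')); P=pts(d); im=d['image'].astype(int)
print('table',P[200,340],P[310,290])
m=(im[...,0]>140)&(im[...,1]<70)&(im[...,2]<70); m[:255]=0;m[:,:220]=0;m[:,260:]=0
q=P[m]; print('red',m.sum(),q.mean(0),q.min(0),q.max(0))
rr=cv2.minAreaRect(q[:,:2].astype(np.float32)); print(rr)
for u,v in [(247,225),(246,240),(238,272),(250,228)]: print((u,v),P[v,u])
# grill
for u,v in [(358,207),(418,272),(375,210),(385,225),(388,232),(380,232),(400,250),(410,240),(430,145),(495,205)]: print((u,v),P[v,u])
b=cv2.resize(d['image'][130:290,340:500,::-1],None,fx=3.5,fy=3.5,interpolation=2)
c=cv2.resize(d['image'][195:305,205:325,::-1],None,fx=5.09,fy=5.09,interpolation=2)[:560]
b=cv2.resize(b,(400,400));c=cv2.resize(d['image'][195:305,210:320,::-1],(400,400),interpolation=2)
cv2.imwrite('pics/crop1.png',np.hstack([b,c]))
E
```

```text
table [611.42212376   1.71818647  -1.22425093] [330.41031829 134.46452529  -0.97544664]
red 17 [423.38322058 269.76988139  20.4273869 ] [401.04150936 260.44175156  17.31744852] [450.74273998 277.23744059  23.74479216]
((424.8859558105469, 268.0432434082031), (12.742171287536621, 50.186622619628906), 78.63360595703125)
(247, 225) [547.58604518 246.54878328   3.13212038]
(246, 240) [507.90244767 247.78659325   5.41559678]
(238, 272) [425.52748706 263.03787833  20.55562779]
(250, 228) [5.39966564e+02 2.39020254e+02 4.48246171e-01]
(358, 207) [580.3325215  -40.71232665  50.59103651]
(418, 272) [ 416.23899213 -180.48531311   51.01605351]
(375, 210) [565.50751477 -79.04966801  81.18754889]
(385, 225) [ 532.04936455 -105.17078552   57.83520102]
(388, 232) [ 514.49477823 -111.72265592   57.55777652]
(380, 232) [514.7489372  -91.93382242  58.13295995]
(400, 250) [ 469.7294009  -138.80848198   56.92173209]
(410, 240) [ 487.99177363 -155.12491156  101.58435643]
(430, 145) [ 714.36589305 -213.15400973  124.0798427 ]
(495, 205) [ 591.7825973  -410.47685777   -6.59889248]
```

View pics/crop1.png

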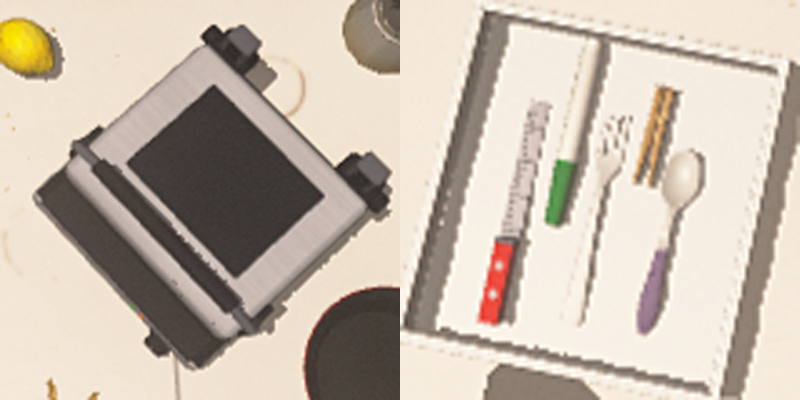

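The crops show the gauge clear of its neighbours, with the marker beside the blade. The lip faces down-left and the dial is near (155,340) in the left crop. Next I fit the grill's front edge and the gauge pose, and work out the hover.

```bash
cat >> h.py <<'E'
from scipy.spatial.transform import Rotation as R
def go(pos,yaw):
    """shift & turn in tool axes to put TCP at pos, pointing down, tool y at world yaw"""
    o=r.get_obs(); C=R.from_rotvec(o['eef_rot']); y=np.array([np.cos(yaw),np.sin(yaw),0]); z=np.array([0,0,-1.])
    T=R.from_matrix(np.stack([np.cross(y,z),y,z],1))
    print('shift',np.round(C.inv().apply(np.array(pos)-o['tcp_pos']),1),'turn',np.round((C.inv()*T).as_rotvec(),3),'t',o['t'],'F',np.round(o['force'],1))
E
python3 - <<'E'
from h import *
d=dict(np.load('/tmp/top.npz')); P=pts(d); im=d['image'].astype(int)
m=(abs(P[...,2]-57)<4)&(P[...,0]>380)&(P[...,0]<640)&(P[...,1]<0)&(P[...,1]>-260)&(im.sum(2)<230)
mm=np.uint8(m); n,l,s,c=cv2.connectedComponentsWithStats(mm); k=1+np.argmax(s[1:,4]); q=P[l==k]
rr=cv2.minAreaRect(q[:,:2].astype(np.float32)); print(n,s[k],rr); print(np.round(cv2.boxPoints(rr),1), np.median(q[:,2]))
# gauge: red + blade pixels above tray floor vs color
red=(im[...,0]>120)&(im[...,1]<90)&(im[...,2]<90); red[:255]=0;red[:,:225]=0;red[:,255:]=0
g=(im.max(2)<205); 
reg=np.zeros(g.shape,bool); 
A=P[red]; c0=A[:,:2].mean(0); print('grip',c0,red.sum())
a=np.array([547.6-c0[0],246.5-c0[1]]);a/=np.linalg.norm(a)
w=P[...,:2]-c0; al=w@a; ac=w@np.array([-a[1],a[0]])
B=P[g&(al>32)&(al<135)&(abs(ac)<13)]; 
X=np.vstack([A,B])[:,:2].astype(np.float32); L=cv2.fitLine(X,2,0,.01,.01).ravel(); print(L, np.arctan2(L[1],L[0]),len(B), (B[:,:2]-c0)@a@np.ones(1) if 0 else ((B[:,:2]-c0)@a).max())
go([420,262,205],1.38)
E
```

```text
8 [ 357  201   69   73 1061] ((502.5418701171875, -115.86038970947266), (213.74363708496094, 34.98375701904297), 40.05611801147461)
[[ 409.5 -171.2]
 [ 432.  -198. ]
 [ 595.6  -60.5]
 [ 573.1  -33.7]] 56.80898340025294
grip [424.28108534 267.9752926 ] 91
[ 9.8081690e-01 -1.9493115e-01  4.6661237e+02  2.5883948e+02] -0.19618726 117 130.35066514706892
shift [-2.631e+02 -1.552e+02 -1.000e-01] turn [-0.002 -0.    -0.262] t 0.1 F [-0.4 -0.2 -0.6]
```

Units first: shifts go in shares of 800 mm and turns go in shares of 4 rad. So -263 mm / 800 = -0.3288, -231 mm / 800 = -0.2888, -0.26 rad / 4 = -0.065.

```bash
echo '{"ticks": [[60,-0.0413,-0.0244,0,0,0,-0.01],[60,-0.0825,-0.0488,0,0,0,-0.02],[60,-0.1238,-0.0725,0,0,0,-0.03],[60,-0.165,-0.0975,0,0,0,-0.04],[60,-0.2063,-0.1213,0,0,0,-0.05],[60,-0.2475,-0.145,0,0,0,-0.06],[60,-0.2888,-0.17,0,0,0,-0.065],[60,-0.3288,-0.1938,0,0,0,-0.065]]}' > path.dat && python3 inch.py path.dat; echo '{"ticks": [[40,0,0,0,0,0,0],[40,0,0,0,0,0,0]]}' > path.dat && python3 inch.py path.dat
python3 - <<'E'
from h import *
d=snap('wrist','w1.png'); print(d['origin'])
E
```

```text
t: 0.77
tcp_pos: [420.7, 260.8, 205.2]
eef_rot: [-0.301, -3.127, 0.0]
force: [0.0, 1.1, -0.5]
grip_width: 60.2
grip_force: 0.0
t: 0.93
tcp_pos: [420.9, 261.2, 205.1]
eef_rot: [-0.309, -3.126, 0.0]
force: [-0.1, 0.7, 0.4]
grip_width: 50.0
grip_force: 0.0
[339.41010944 278.17479833 384.54840577]
```

View pics/w1.png

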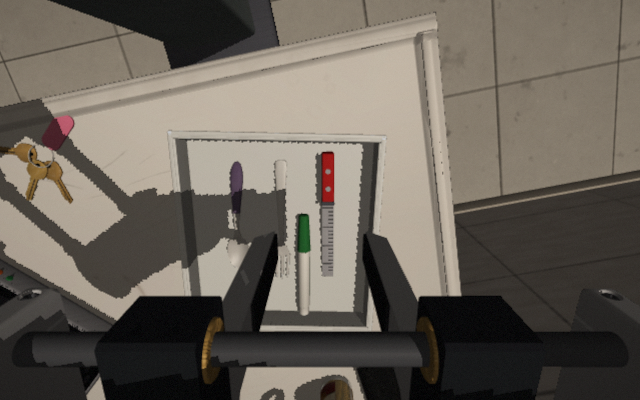

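The wrist view shows the red grip at about (328,178) and the blade tip at (327,277), with the fingers straddling that lane.

Run:
```python
from h import *
d=dict(np.load('/tmp/wrist.npz')); P=pts(d); im=d['image'].astype(int)
red=(im[...,0]>120)&(im[...,1]<90)&(im[...,2]<90); red[:145]=0;red[210:]=0;red[:,:310]=0;red[:,345:]=0
q=P[red&(P[...,2]>17)]; rr=cv2.minAreaRect(q[:,:2].astype(np.float32)); print(red.sum(),np.round(q.mean(0),1),np.median(q[:,2]),rr)
v,u=np.mgrid[:400,:640]
b=(v>208)&(v<276)&(u>319)&(u<336)&(im.max(2)<190); B=P[b]
z=P[240:260,345:355,2]; print('floor',np.median(z),b.sum())
X=np.vstack([q,B])[:,:2].astype(np.float32);L=cv2.fitLine(X,2,0,.01,.01).ravel();print(L,np.arctan2(L[1],L[0]))
a=L[:2]; s=(B[:,:2]-rr[0])@a; print('tip ahead of grip centre',s.max())
for lo in (30,60,90,120):
  k=(s>lo-5)&(s<lo+8); print(lo,B[k].mean(0) if k.any() else '')
```

```text
485 [423.6 270.6  22.7] 22.039110300342372 ((395.8912048339844, 275.0705261230469), (12.514155387878418, 112.43834686279297), 80.50332641601562)
floor 4.065183179907507 1072
[ 9.8165691e-01 -1.9065602e-01  4.8167273e+02  2.5919351e+02] -0.19183038
tip ahead of grip centre 161.06889375597467
30 
60 
90 [485.78205778 258.17080884   7.96037929]
120 [515.49073208 252.66943124   6.83992386]
```

Run:
```python
from h import *
d=dict(np.load('/tmp/wrist.npz')); P=pts(d); im=d['image'].astype(int)
red=(im[...,0]>120)&(im[...,1]<90)&(im[...,2]<90); red[:145]=0;red[210:]=0;red[:,:310]=0;red[:,345:]=0
q=P[red&(abs(P[...,2]-22)<2.5)]; print(cv2.minAreaRect(q[:,:2].astype(np.float32)),np.median(q,0))
go([424,270.4,60],1.378)
```

```text
((424.55413818359375, 270.4657287597656), (11.47572135925293, 54.14582061767578), 78.90885162353516) [423.7157494  270.60970978  22.03886213]
shift [ -2.4   8.6 145.1] turn [ 0.    -0.001 -0.002] t 0.9833 F [-1.1 -0.2 -0.3]
```

Scaled: 165 mm / 800 = 0.2063, 145 mm / 800 = 0.1813.

```bash
echo '{"ticks": [[40,-0.003,0.0108,0.045,0,0,0],[40,-0.003,0.0108,0.09,0,0,0],[40,-0.003,0.0108,0.135,0,0,0],[40,-0.003,0.0108,0.1813,0,0,0],[40,-0.003,0.0108,0.2063,0,0,0],[40,-0.003,0.0108,0.2063,0,0,0]]}' > path.dat && python3 inch.py path.dat; python3 -c "
from h import *
go([424.2,270.4,6.5],1.378)"
```

```text
t: 1.48
tcp_pos: [419.4, 270.4, 36.2]
eef_rot: [-0.298, -3.118, 0.007]
force: [-1.3, -0.2, 0.9]
grip_width: 40.1
grip_force: 0.0
shift [-5.   1.  29.7] turn [-0.005 -0.009  0.002] t 1.4833 F [-1.3 -0.2  0.9]
```

```bash
echo '{"ticks": [[40,0,0,0,0,0,0],[40,0,0,0,0,0,0],[40,0,0,0,0,0,0]]}' > path.dat && python3 inch.py path.dat; python3 -c "
from h import *
go([424.2,270.4,6.5],1.378)"
```

```text
t: 1.73
tcp_pos: [425.5, 272.0, 42.3]
eef_rot: [0.301, 3.124, 0.003]
force: [-0.4, 0.0, -0.9]
grip_width: 39.9
grip_force: 0.0
shift [ 1.1 -1.9 35.8] turn [0.002 0.003 0.001] t 1.7333 F [-0.4  0.  -0.9]
```

```bash
for i in 1 2 3; do echo '{"ticks": [[40,0,0,0,0,0,0],[40,0,0,0,0,0,0]]}' > path.dat && python3 inch.py path.dat | sed -n '1,3p'; done; python3 -c "
from h import *
go([424.2,270.4,6.5],1.378)"
```

```text
t: 1.9
tcp_pos: [425.2, 271.2, 41.9]
eef_rot: [0.302, 3.124, 0.002]
t: 2.07
tcp_pos: [424.6, 270.7, 41.1]
eef_rot: [0.303, 3.126, 0.001]
t: 2.23
tcp_pos: [424.3, 270.6, 40.6]
eef_rot: [0.303, 3.127, 0.0]
shift [ 0.1 -0.2 34.1] turn [ 0.  0. -0.] t 2.2333 F [-0.3 -0.5 -0.1]
```

Settling takes about 0.7 s, so I descend gently to z≈7.

Scaled: 33 mm / 800 = 0.0413, 32 mm / 800 = 0.04.

```bash
echo '{"ticks": [[40,0,0,0.01,0,0,0],[40,0,0,0.02,0,0,0],[40,0,0,0.0275,0,0,0],[40,0,0,0.0338,0,0,0],[40,0,0,0.0375,0,0,0],[40,0,0,0.04,0,0,0],[40,0,0,0.0413,0,0,0],[40,0,0,0.0413,0,0,0]]}' > path.dat && python3 inch.py path.dat; echo '{"ticks": [[40,0,0,0,0,0,0],[40,0,0,0,0,0,0],[40,0,0,0,0,0,0],[40,0,0,0,0,0,0],[40,0,0,0,0,0,0],[40,0,0,0,0,0,0]]}' > path.dat && python3 inch.py path.dat; python3 -c "
from h import *
go([424.2,270.4,6.5],1.378)"
```

```text
t: 2.9
tcp_pos: [424.2, 270.6, 7.3]
eef_rot: [-0.302, -3.127, 0.0]
force: [0.6, 0.7, -0.2]
grip_width: 40.2
grip_force: 0.0
t: 3.4
tcp_pos: [424.3, 270.7, 7.6]
eef_rot: [0.302, 3.127, 0.0]
force: [0.7, -0.1, 0.3]
grip_width: 40.2
grip_force: 0.0
shift [ 0.1 -0.3  1.1] turn [0. 0. 0.] t 3.4 F [ 0.7 -0.1  0.3]
```

Scaled: 1.2 mm / 800 = 0.0015, -0.3 mm / 800 = -0.0004.

```bash
echo '{"ticks": [[40,0,-0.0004,0.0015,0,0,0],[12,0,-0.0004,0.0015,0,0,0],[12,0,-0.0004,0.0015,0,0,0],[12,0,-0.0004,0.0015,0,0,0],[12,0,-0.0004,0.0015,0,0,0],[12,0,-0.0004,0.0015,0,0,0],[12,0,-0.0004,0.0015,0,0,0],[12,0,-0.0004,0.0015,0,0,0]]}' > path.dat && python3 inch.py path.dat 45; echo '{"ticks": [[10,0,0,0,0,0,0],[10,0,0,0,0,0,0],[10,0,0,0,0,0,0],[10,0,0,0,0,0,0]]}' > path.dat && python3 inch.py path.dat
```

```text
t: 4.07
tcp_pos: [424.2, 270.3, 6.3]
eef_rot: [-0.302, -3.127, 0.0]
force: [0.7, -0.6, 0.1]
grip_width: 14.0
grip_force: 45.0
t: 4.4
tcp_pos: [424.2, 270.3, 6.3]
eef_rot: [-0.302, -3.127, 0.0]
force: [-0.4, -0.1, 0.7]
grip_width: 13.3
grip_force: 45.0
```

Scaled: -150 mm / 800 = -0.1875, -135 mm / 800 = -0.1688.

```bash
echo '{"ticks": [[10,0,0,-0.01,0,0,0],[10,0,0,-0.0313,0,0,0],[10,0,0,-0.0625,0,0,0],[10,0,0,-0.1,0,0,0],[10,0,0,-0.1375,0,0,0],[10,0,0,-0.1688,0,0,0],[10,0,0,-0.1875,0,0,0],[10,0,0,-0.1875,0,0,0]]}' > path.dat && python3 inch.py path.dat
python3 - <<'E'
from h import *
d=dict(np.load('/tmp/top.npz')); P=pts(d); im=d['image'].astype(int)
m=(abs(P[...,2]-57.5)<3)&(P[...,0]>380)&(P[...,0]<640)&(P[...,1]<0)&(P[...,1]>-260)
q=P[m][:,:2]; a=np.array([np.cos(.699),np.sin(.699)]); n=np.array([a[1],-a[0]])
for it in range(3):
    a=np.array([n[1]*-1,n[0]]); a=-a if a[0]<0 else a
    s=q@a; w=q@n
    k=(s>np.percentile(s,5))&(s<np.percentile(s,95))
    e=[];b=[]
    for lo in np.arange(s[k].min(),s[k].max(),5):
        j=(s>=lo)&(s<lo+5)
        if j.sum()>5: e.append((lo+2.5,w[j].min()));b.append((lo+2.5,w[j].max()))
    e=np.array(e);b=np.array(b)
    pe=np.polyfit(e[:,0],e[:,1],1);pb=np.polyfit(b[:,0],b[:,1],1)
    print('front',pe,'back',pb,'ends',np.percentile(s,[.5,2,98,99.5]), 'yaw',np.arctan2(n[1],n[0]))
    th=np.arctan2(n[1],n[0])-0  # report residual slopes
    break
c=np.mean(np.percentile(s,[1,99])); print('front mid',a*c+n*np.polyval(pe,c),a,n)
# upper-head symmetric check: all pts higher than 70
h=(P[...,2]>65)&(P[...,2]<150)&(P[...,0]>400)&(P[...,1]<-20)&(P[...,0]<760)&(P[...,1]>-330)
nn,l,st,ce=cv2.connectedComponentsWithStats(np.uint8(h)); kk=1+np.argmax(st[1:,4]); H=P[l==kk][:,:2]
r2=cv2.minAreaRect(H.astype(np.float32)); print(r2); print('head s ends',np.percentile(H@a,[1,99]),'mid')
E
```

```text
t: 5.07
tcp_pos: [426.5, 271.5, 160.4]
eef_rot: [0.302, 3.12, 0.007]
force: [0.6, 0.1, -0.7]
grip_width: 13.7
grip_force: 45.0
front [-8.00256670e-03  3.98555549e+02] back [-1.22818004e-02  4.29543072e+02] ends [203.64268622 206.86890105 410.35767158 413.45438654] yaw -0.8717963267948967
front mid [ 491.14534216 -104.58281208] [0.76548602 0.64345252] [ 0.64345252 -0.76548602]
((581.82763671875, -209.90365600585938), (240.641845703125, 221.31419372558594), 40.59983825683594)
head s ends [198.01580122 422.62644491] mid
```

```bash
python3 -c "
from h import *
go([416.9,-16.4,160],0.708)"
```

```text
shift [ -45.8 -284.4   -0.7] turn [0.007 0.005 0.67 ] t 5.0667 F [ 0.6  0.1 -0.7]
```

Scaled: -280 mm / 800 = -0.35, -252 mm / 800 = -0.315, 0.67 rad / 4 = 0.1675.

```bash
echo '{"ticks": [[10,-0.0038,-0.025,0,0,0,0.015],[10,-0.0113,-0.07,0,0,0,0.04],[10,-0.0188,-0.1188,0,0,0,0.0675],[10,-0.0275,-0.1675,0,0,0,0.095],[10,-0.035,-0.2163,0,0,0,0.1225],[10,-0.0425,-0.265,0,0,0,0.1475],[10,-0.0513,-0.315,0,0,0,0.1675],[10,-0.0575,-0.35,0,0,0,0.1675]]}' > path.dat && python3 inch.py path.dat; for i in 1 ; do echo '{"ticks": [[10,0,0,0,0,0,0],[10,0,0,0,0,0,0],[10,0,0,0,0,0,0],[10,0,0,0,0,0,0],[10,0,0,0,0,0,0],[10,0,0,0,0,0,0],[10,0,0,0,0,0,0],[10,0,0,0,0,0,0]]}' > path.dat && python3 inch.py path.dat; done
python3 - <<'E'
from h import *
d=snap('top','t2.png'); s=snap('side')
a=cv2.resize(d['image'][150:290,300:440,::-1],(400,400),interpolation=2)
b=cv2.resize(s['image'][120:260,290:430,::-1],(400,400),interpolation=2)
cv2.imwrite('pics/c2.png',np.hstack([a,b]))
go([416.9,-16.4,100],0.708)
E
```

```text
t: 5.73
tcp_pos: [414.4, -15.9, 155.4]
eef_rot: [-1.319, -2.85, 0.002]
force: [1.0, 0.2, -0.8]
grip_width: 13.6
grip_force: 45.0
t: 6.4
tcp_pos: [415.7, -12.6, 156.2]
eef_rot: [-1.312, -2.855, -0.0]
force: [-0.3, -0.1, -0.5]
grip_width: 13.4
grip_force: 45.0
shift [-3.4 -1.3 56.3] turn [ 0.    -0.     0.001] t 6.5 F [ 0.2  0.2 -1.2]
```

View pics/c2.png

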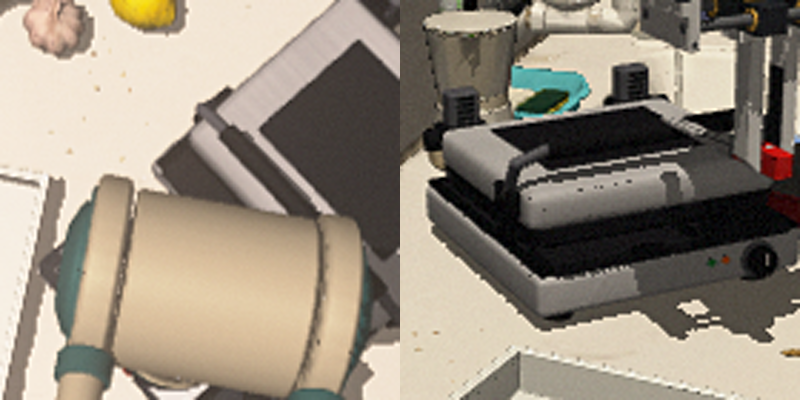

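Top view: the arm hides the lip. The side view shows the red grip held level at (775,160), in front of the grill. Lowering to just above the lip.

Scaled: 88 mm / 800 = 0.11, 86 mm / 800 = 0.1075.

```bash
echo '{"ticks": [[10,-0.0013,-0.0004,0.015,0,0,0],[10,-0.0025,-0.0008,0.0375,0,0,0],[10,-0.0038,-0.0016,0.0625,0,0,0],[10,-0.0043,-0.0016,0.085,0,0,0],[10,-0.0043,-0.0016,0.1,0,0,0],[10,-0.0043,-0.0016,0.1075,0,0,0],[10,-0.0043,-0.0016,0.11,0,0,0],[10,-0.0043,-0.0016,0.11,0,0,0]]}' > path.dat && python3 inch.py path.dat; echo '{"ticks": [[10,0,0,0,0,0,0],[10,0,0,0,0,0,0],[10,0,0,0,0,0,0],[10,0,0,0,0,0,0],[10,0,0,0,0,0,0],[10,0,0,0,0,0,0]]}' > path.dat && python3 inch.py path.dat
python3 - <<'E'
from h import *
s=snap('side')
b=cv2.resize(s['image'][150:240,360:480,::-1],(800,600),interpolation=2)
cv2.imwrite('pics/s3.png',b)
go([416.9,-16.4,60.3],0.708)
E
```

```text
t: 7.17
tcp_pos: [417.0, -16.7, 68.2]
eef_rot: [-1.313, -2.854, 0.0]
force: [0.6, 0.6, -0.4]
grip_width: 13.8
grip_force: 45.0
t: 7.67
tcp_pos: [417.1, -16.7, 68.5]
eef_rot: [1.313, 2.853, 0.0]
force: [0.4, 0.3, -0.5]
grip_width: 13.3
grip_force: 45.0
shift [0.3 0.1 8.1] turn [ 0.  0. -0.] t 7.7167 F [ 0.1 -0.5 -1.2]
```

View pics/s3.png

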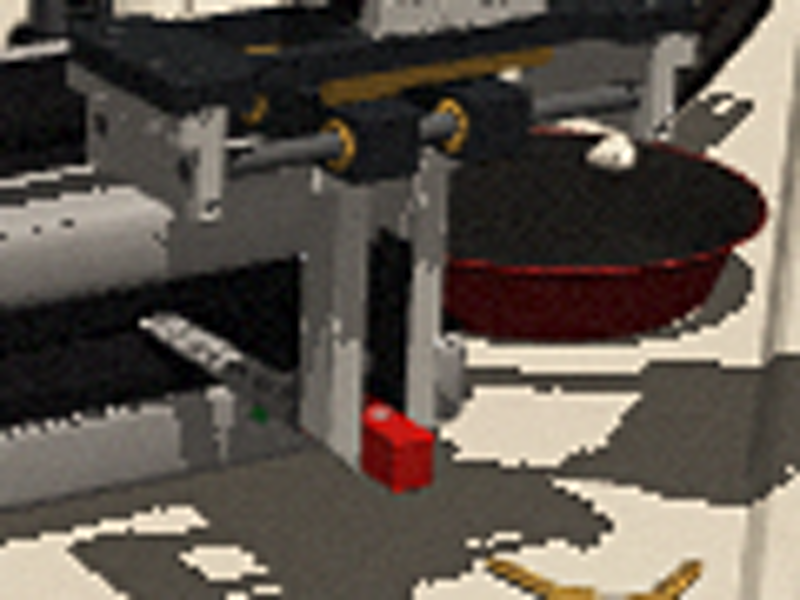

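The crop shows the gauge level, with the blade tip at crop (145,320), i.e. side pixel (382,198), above the lip. I'll check the tip position and pitch numerically while lowering.

```bash
python3 - <<'E'
from h import *
d=dict(np.load('/tmp/side.npz')); P=pts(d); n=np.array([np.cos(-.863),np.sin(-.863)]);l=np.array([-n[1],n[0]])
M=np.array([491.7,-103.8])
w=P[...,:2]-M; al=w@n; ac=w@l
sel=np.zeros(al.shape,bool); sel[190:225,375:430]=1
k=sel&(abs(ac)<12)&(P[...,2]>61)&(al>-70)&(al<25)
for lo in range(-70,25,10):
    j=k&(al>=lo)&(al<lo+10)
    if j.any(): print(lo,j.sum(),np.round([ac[j].mean(),ac[j].min(),ac[j].max(),P[j][:,2].mean(),P[j][:,2].max()],1))
print('tip al',al[k].max())
# gap: lip edge / upper plate front underside and lateral extent of head from side cam
E
echo '{"ticks": [[10,0,0,0.0038,0,0,0],[10,0,0,0.0063,0,0,0],[10,0,0,0.0075,0,0,0],[10,0,0,0.0088,0,0,0],[10,0,0,0.0088,0,0,0],[10,0,0,0.0088,0,0,0],[10,0,0,0.0088,0,0,0],[10,0,0,0.0088,0,0,0]]}' > path.dat && python3 inch.py path.dat
```

```text
-70 16 [ 3.8 -4.3  8.  70.8 73.7]
-60 18 [ 2.8 -5.4  7.7 71.3 74.1]
-50 12 [ 2.9 -5.3  9.1 71.6 73.2]
-40 17 [ 2.2 -6.8  7.6 70.1 72.1]
-30 13 [ 2.2 -6.   8.4 70.2 71.6]
-20 13 [ 2.6 -8.   8.  69.7 72. ]
-10 10 [ 1.2 -6.5  8.2 68.9 71.1]
0 14 [ 0.7 -7.4  8.2 69.  70.3]
10 7 [ 3.3 -4.4  7.6 68.5 69.6]
tip al 19.989246859234065
t: 8.38
tcp_pos: [417.0, -16.7, 61.3]
eef_rot: [1.314, 2.854, 0.0]
force: [0.2, 0.4, -0.6]
grip_width: 13.9
grip_force: 45.0
```

```bash
for i in 1 2 3 4; do echo '{"ticks": [[10,0,0,0.0005,0,0,0],[10,0,0,0.0005,0,0,0],[10,0,0,0.0005,0,0,0],[10,0,0,0.0005,0,0,0]]}' > path.dat && python3 inch.py path.dat | grep -E 'tcp|force: \['; done
```

```text
tcp_pos: [416.9, -16.7, 60.9]
force: [-0.0, 0.3, -0.8]
tcp_pos: [416.9, -16.7, 60.4]
force: [0.1, -0.2, -0.8]
tcp_pos: [417.0, -16.7, 60.1]
force: [-0.7, 0.6, -0.6]
tcp_pos: [417.0, -16.7, 59.7]
force: [-1.0, -0.1, 1.8]
```

Scaled: 0.3 mm / 800 = 0.0004.

```bash
for i in 1; do echo '{"ticks": [[10,0,0,0.0004,0,0,0],[10,0,0,0.0004,0,0,0],[10,0,0,0.0004,0,0,0],[10,0,0,0.0004,0,0,0],[10,0,0,0.0004,0,0,0]]}' > path.dat && python3 inch.py path.dat | grep -E 'tcp|rot|force: \['; done; python3 -c "
from h import *
go([416.9,-16.4,60.3],0.708); print(r.get_obs()['torque'])"
```

```text
tcp_pos: [416.9, -16.7, 59.4]
eef_rot: [1.314, 2.854, 0.0]
force: [-0.5, 1.5, 1.6]
shift [ 0.3  0.2 -0.9] turn [ 0. -0. -0.] t 10.1333 F [-0.5  1.5  1.6]
[-0.05402195  0.03711658 -0.04252875]
```

Contact with the lip is at TCP z≈59.9, against 60.3 expected. I'll ease the pressure and start sliding.

```bash
cat > f.py <<'E'
from h import *
o=r.get_obs(); n=np.array([np.cos(-.863),np.sin(-.863),0]); w=o['tcp_pos']-np.array([491.7,-103.8,0])
print('t%.2f along %.1f lat %.1f z %.2f | push %.1f lat %.1f Fz %.1f  T'%(o['t'],w@n,w@[-n[1],n[0],0],w[2],-o['force']@n,o['force']@[-n[1],n[0],0],o['force'][2]),np.round(R.from_rotvec(o['eef_rot']).inv().apply(o['torque']),2))
E
echo '{"ticks": [[10,0,0,-0.0005,0,0,0],[10,0,0,-0.0005,0,0,0],[10,0,0,-0.0005,0,0,0]]}' > path.dat && python3 inch.py path.dat >/dev/null; python3 f.py
echo '{"ticks": [[10,-0.0013,0,-0.0005,0,0,0],[10,-0.0031,0,-0.0005,0,0,0],[10,-0.005,0,-0.0005,0,0,0],[10,-0.0069,0,-0.0005,0,0,0],[10,-0.0088,0,-0.0005,0,0,0],[10,-0.01,0,-0.0005,0,0,0],[10,-0.01,0,-0.0005,0,0,0],[10,-0.01,0,-0.0005,0,0,0]]}' > path.dat && python3 inch.py path.dat>/dev/null; python3 f.py
echo '{"ticks": [[10,-0.0019,0,0,0,0,0],[10,-0.0038,0,0,0,0,0],[10,-0.0056,0,0,0,0,0],[10,-0.0075,0,0,0,0,0],[10,-0.0088,0,0,0,0,0],[10,-0.01,0,0,0,0,0],[10,-0.01,0,0,0,0,0],[10,-0.01,0,0,0,0,0]]}' > path.dat && python3 inch.py path.dat>/dev/null; python3 f.py
```

```text
t10.38 along -114.7 lat -0.2 z 59.75 | push 0.5 lat -1.0 Fz 0.7  T [-0.04 -0.05  0.01]
t11.05 along -106.5 lat -0.1 z 60.16 | push 0.4 lat 1.2 Fz -0.2  T [ 0.02 -0.1   0.08]
t11.72 along -98.5 lat -0.1 z 60.18 | push -0.8 lat 0.1 Fz -0.8  T [ 0.04 -0.11 -0.03]
```

Scaled: 0.3 mm / 800 = 0.0004.

```bash
echo '{"ticks": [[10,0,0,0.0004,0,0,0],[10,0,0,0.0004,0,0,0],[10,0,0,0.0004,0,0,0]]}' > path.dat && python3 inch.py path.dat>/dev/null; python3 f.py
for i in 1 2; do echo '{"ticks": [[10,-0.0019,0,0,0,0,0],[10,-0.0038,0,0,0,0,0],[10,-0.0056,0,0,0,0,0],[10,-0.0075,0,0,0,0,0],[10,-0.0094,0,0,0,0,0],[10,-0.0113,0,0,0,0,0],[10,-0.0125,0,0,0,0,0],[10,-0.0125,0,0,0,0,0]]}' > path.dat && python3 inch.py path.dat>/dev/null; python3 f.py; done
```

```text
t11.97 along -98.5 lat -0.1 z 59.97 | push -0.5 lat -0.2 Fz -0.2  T [ 0.07 -0.16  0.03]
t12.63 along -88.4 lat -0.1 z 59.86 | push 0.0 lat 0.2 Fz 1.0  T [ 0.   -0.04 -0.02]
t13.30 along -78.4 lat -0.1 z 59.89 | push 0.2 lat -0.8 Fz 1.5  T [ 0.08 -0.02  0.01]
```

Scaled: -2.5 mm / 800 = -0.0031, -2 mm / 800 = -0.0025.

```bash
for i in 1 2 3 4; do echo '{"ticks": [[10,-0.0013,0,0,0,0,0],[10,-0.0025,0,0,0,0,0],[10,-0.0031,0,0,0,0,0],[10,-0.0031,0,0,0,0,0]]}' > path.dat && python3 inch.py path.dat>/dev/null; python3 f.py; done
```

```text
t13.63 along -76.1 lat -0.2 z 59.86 | push 1.5 lat -0.3 Fz 1.6  T [0.15 0.07 0.  ]
t13.97 along -73.6 lat -0.1 z 59.87 | push 0.9 lat 0.3 Fz 1.6  T [0.04 0.14 0.05]
t14.30 along -72.1 lat -0.3 z 59.78 | push 4.0 lat 0.3 Fz 3.1  T [0.02 0.63 0.02]
t14.63 along -71.3 lat -0.6 z 59.65 | push 7.9 lat 1.3 Fz 6.9  T [-0.16  1.24 -0.09]
```

Resistance has started at about 29 mm past the mouth. Before going on, I'll check the tilt and the vertical load.

```bash
echo '{"ticks": [[10,0,0,0,0,0,0],[10,0,0,0,0,0,0],[10,0,0,0,0,0,0],[10,0,0,0,0,0,0]]}' > path.dat && python3 inch.py path.dat>/dev/null; python3 f.py
python3 - <<'E'
from h import *
go([416.9,-16.4,60.3],0.708)
s=snap('side'); b=cv2.resize(s['image'][160:220,370:450,::-1],(800,600),interpolation=2)
cv2.imwrite('pics/s4.png',b)
d=s; P=pts(d); n=np.array([np.cos(-.863),np.sin(-.863)]);l=np.array([-n[1],n[0]])
w=P[...,:2]-np.array([491.7,-103.8]); al=w@n; ac=w@l
# blade top heights
k=(abs(ac)<6)&(P[...,2]>58)&(P[...,2]<80)&(al>-60)&(al<30)
for lo in range(-60,30,8):
    j=k&(al>=lo)&(al<lo+8)
    if j.sum()>3: print(lo,j.sum(),round(np.median(P[j][:,2]),1),d['image'][j].mean(0).astype(int))
E
```

```text
t14.97 along -71.3 lat -0.6 z 59.66 | push 7.5 lat 1.2 Fz 6.2  T [-0.19  1.19 -0.01]
shift [43.7  0.6 -0.4] turn [-0.001 -0.005 -0.001] t 14.9667 F [-3.9  6.5  6.2]
-28 5 64.6 [51 48 46]
-20 6 64.4 [47 45 42]
-12 7 64.0 [50 48 46]
-4 6 63.2 [49 47 45]
4 8 62.8 [82 80 74]
12 5 62.6 [106 101  95]
20 9 62.4 [131 125 118]
```

View pics/s4.png

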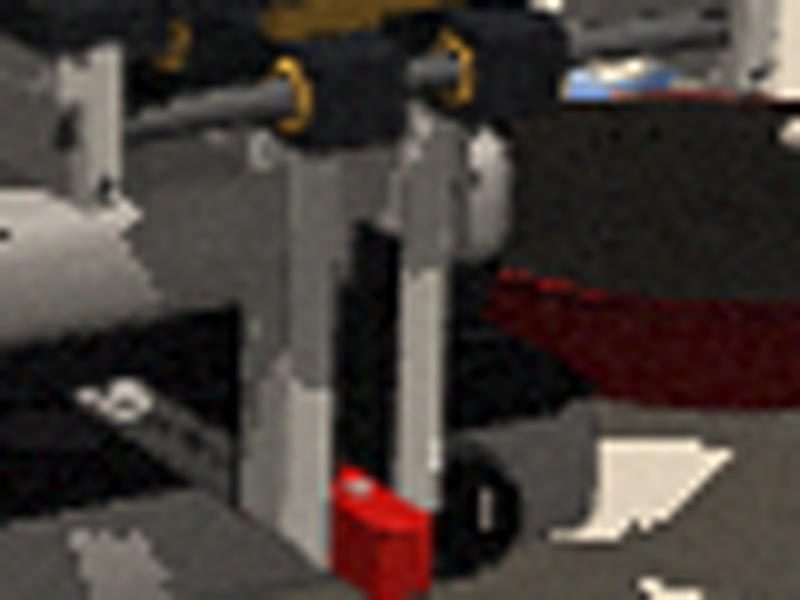

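The crop shows the blade going into the gap level, with a top slope of 0.046 against the nominal 0.05. The compliant arm sags as it pushes and presses down with 6 N, so I'll relieve that.

Scaled: -0.2 mm / 800 = -0.0003, -0.0025 rad / 4 = -0.0006.

```bash
for i in 1 2; do echo '{"ticks": [[10,0,0,-0.0003,0,-0.0006,0],[10,0,0,-0.0003,0,-0.0006,0],[10,0,0,-0.0003,0,-0.0006,0],[10,0,0,-0.0003,0,-0.0006,0]]}' > path.dat && python3 inch.py path.dat>/dev/null; python3 f.py; done;  python3 -c "
from h import *
go([416.9,-16.4,60.3],0.708)"
```

```text
t15.35 along -70.8 lat -0.6 z 59.75 | push 5.6 lat 1.0 Fz 3.9  T [-0.11  1.02 -0.01]
t15.68 along -70.5 lat -0.6 z 59.83 | push 4.5 lat 0.8 Fz 2.8  T [-0.09  0.88 -0.06]
shift [44.5  0.6 -0.5] turn [-0.001  0.002 -0.   ] t 15.6833 F [-2.3  4.   2.8]
```

Scaled: -1 mm / 800 = -0.0013, -0.15 mm / 800 = -0.0002.

```bash
for i in 1 2 3; do echo '{"ticks": [[10,-0.0006,0,-0.0001,0,0,0],[10,-0.0013,0,-0.0002,0,0,0],[10,-0.0013,0,-0.0002,0,0,0],[10,-0.0013,0,-0.0002,0,0,0]]}' > path.dat && python3 inch.py path.dat>/dev/null; python3 f.py; done;  python3 -c "
from h import *
go([416.9,-16.4,60.3],0.708)"
```

```text
t16.02 along -69.9 lat -0.7 z 59.92 | push 6.4 lat 0.9 Fz 2.2  T [-0.15  1.02 -0.04]
t16.35 along -69.2 lat -0.8 z 59.99 | push 6.4 lat -0.1 Fz 2.5  T [-0.13  1.18 -0.06]
t16.68 along -68.6 lat -0.9 z 60.05 | push 6.8 lat -0.6 Fz 3.1  T [-0.16  1.29 -0.05]
shift [46.5  0.9 -0.2] turn [-0.001 -0.    -0.001] t 16.6833 F [-4.9  4.8  3.1]
```

Scaled: 0.3 mm / 800 = 0.0004, -0.15 mm / 800 = -0.0002.

```bash
for i in 1 2; do echo '{"ticks": [[10,0,0.0004,-0.0001,0,0,0],[10,0,0.0004,-0.0002,0,0,0],[10,0,0.0004,-0.0002,0,0,0],[10,0,0.0004,-0.0002,0,0,0]]}' > path.dat && python3 inch.py path.dat>/dev/null; python3 f.py; done; echo '{"ticks": [[10,0,0,0,0,0,0],[10,0,0,0,0,0,0],[10,0,0,0,0,0,0],[10,0,0,0,0,0,0],[10,0,0,0,0,0,0],[10,0,0,0,0,0,0],[10,0,0,0,0,0,0],[10,0,0,0,0,0,0]]}' > path.dat && python3 inch.py path.dat>/dev/null; python3 f.py;  python3 -c "
from h import *
go([416.9,-16.4,60.3],0.708)"
```

```text
t17.02 along -68.5 lat -0.8 z 60.13 | push 6.6 lat 0.9 Fz 1.7  T [-0.02  1.15  0.01]
t17.35 along -68.3 lat -0.6 z 60.19 | push 5.9 lat 0.3 Fz 0.8  T [0.04 1.13 0.04]
t18.02 along -68.2 lat -0.6 z 60.19 | push 6.3 lat -0.2 Fz 1.2  T [ 0.02  1.08 -0.04]
shift [46.8  0.6 -0.1] turn [-0.002  0.    -0.001] t 18.0167 F [-4.3  4.6  1.2]
```

```bash
python3 -c "
from h import *
print(r.sign_off())"
```

```text
the job is handed in; nothing more can be done
None
```

The wedge gauge is held flat and still in the middle of the grill's front, about 32 mm (±3 mm) past the mouth. It resists the push with about 6.3 N, so it is snug and suggests a plate gap of about 3.6 mm. I did not measure the upper plate directly for lift. The job was handed in at about 18 s.

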